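Load a plaster mould half into a leaf drill jig

TASK

Load the plaster mould half that lies in the drill jig: press the jig's thumb plate down with one fingertip so that its sprung flap stays open, and meanwhile with the other fingertip push the mould half along the lane, under the open flap, until it is fully home against the back stop. Then let go of the thumb plate, so that the flap springs down flat onto the mould half, and move clear. Push the mould only: do not lift it or tip it, do not let the flap down on it before it is home, and leave the other things on the bench alone.

Things in the scene. Friction and masses are not known exactly. Their poses are not given: they have to be found in the camera images.
- jig: Drill jig fixed to the bench: plywood base, in the jig frame (mm) x -115..128, y -60..85, 12 thick. Origin: on the bench (z 0), on the lane's centre line; +x is the feeding direction along the lane, roughly away from the robot; +y to the left, z up. The lane lies between two steel fences, 7 mm thick, tops at z 21, and is 76 mm wide (4 mm more than the mould half) from x -103 to the stop.
- stop_face (a point): Foot of the back stop's near face, in the middle of the far end of the lane: jig frame x 110, y 0, z 12 mm. The stop is 18 mm high.
- flap (a joint): Turn of the shaft that carries flap and thumb plate, rad; it runs along the lane at jig y 56, z 44 mm in bearing blocks (x -106, 43, 118; tops z 54). 0 = flap closed, nothing under it (drooping 0.19 rad); 0.19 = flap flat on the mould half; 0.5 = thumb plate fully down, flap 0.31 rad above level. It clears the mould half above 0.25. A spring closes it; holding 0.5 takes about 7 N.
- thumb_mid (a point): Middle of the upper face of the steel thumb plate (122 x 36 x 4 mm, left of the shaft along the near half of the jig): jig frame x -30, y 94, z 40 mm at rest; y 87, z 22 fully down. At rest it slopes up to the left by 0.5 rad. Fully down it is level and covers jig x -95..27, y 69..105. It may be pressed anywhere along its length, and a fingertip can slide along it.
- flap_edge (a point): Underside of the near edge of the steel flap, above the middle of the lane (jig x 56, y 0); z 28 mm closed, 38 flat on the mould half, 55 fully raised. The flap, with two brass drill bushes, covers jig x 56..106 from the shaft to y -42, 6 mm thick. Closed, this edge bars the mould half's way; fully raised, its right edge is at about z 76.
- mould: White plaster mould half, the one in the jig: 72 x 84 mm, 26 mm high, about 0.2 kg. Origin: centre of its underside; its y axis (the 84 mm side) points along the lane to the stop. It starts on the jig's base (z 12..38 mm), its front face 20 to 45 mm short of the flap. Home: origin at jig x 68, y 0, front face on the stop; its rear 30 mm still stands out in front of the flap.
- mould_wait_1: a spare white plaster mould half, 76 x 87 x 25 mm, lying on the bench to the right of the jig; bystander
- pin_vice: a hand drill chuck (pin vice) with a thin bit, 115 mm long, 13 mm thick, lying to the left of the jig; bystander
- tweezers: steel tweezers, 60 x 114 x 9 mm, lying on the bench between robot and jig; bystander
Things that resemble listed ones, but are neither listed nor needed, are in the scene too. Leave any red or turquoise look-alike of the mould alone.

How it is judged:
On the way, in this order (a step that is already met when the one before it is completed fails the run):
1. the flap is held open by a fingertip on the thumb plate, the mould half not yet under it (value of joint flap above 0.27 rad and contact force between the fingers and flap above 0.5 N and x of mould in the frame of jig below 0.02 m), for 0.1 s.
2. the mould half is home while a fingertip still holds the flap open (x of mould in the frame of jig between 0.064 and 0.071 m and y of mould in the frame of jig between -0.0045 and 0.0045 m and angle between the y axis of mould and the x axis of jig, either way round below 0.07 rad and value of joint flap above 0.25 rad and contact force between the fingers and flap above 0.5 N), for 0.1 s.
At the end, for the whole second after the job is handed in: The mould half lies flat on the jig's base, within 4 mm of the back stop, within 4.5 mm of the lane's middle and square to it within 0.07 rad, at rest; the flap, let go, lies on it and presses it down (flap joint 0.14 to 0.24 rad) (x of mould in the frame of jig between 0.064 and 0.071 m and y of mould in the frame of jig between -0.0045 and 0.0045 m and angle between the y axis of mould and the x axis of jig, either way round below 0.07 rad and value of joint flap between 0.14 and 0.24 rad and contact force between flap and mould above 0.4 N and height (world z) of mould below 0.015 m and angle between mould's own z axis and vertical below 0.05 rad and linear speed of mould below 0.01 m/s and velocity of joint flap below 0.05 rad/s); the robot touches nothing.
It fails at once if the mould half is lifted or tipped (height (world z) of mould above 0.021 m or angle between mould's own z axis and vertical above 0.2 rad).
It fails at once if the flap is let down on the mould half before it is home (contact force between flap and mould above 0.6 N and x of mould in the frame of jig between 0.02 and 0.06 m and value of joint flap below 0.24 rad).
It fails at once if another thing on the bench is disturbed (distance of any of mould_wait_1, pin_vice, tweezers from where it was at the start of the episode above 0.02 m).
It also fails if it takes over 35 s, if anything falls off the work surface, if the arm or the gripper's body presses on something with over 40 N, if the wrist force passes 120 N, or if a joint passes its speed limit or range.

ROBOT

A 7-joint arm with a two-finger parallel gripper is mounted at the origin on a cart in front of the work surface, level with it; the furniture and walls round the work are solid. World frame = base frame: x ahead of the robot, y to its left, z up, the work surface at z = 0. Lengths are in m, angles in rad, forces in N, time in s.
With the tool pointing down it reaches from about 0.4 to 0.875 m from the base axis. Payload 19.3 kg.
Tool frame: the origin (TCP) lies where the fingers leave the gripper's body, on its centre line; the fingertips stand bot.tip_reach ahead of it and the grasp point (between the pads) lies 54 mm ahead of it (bot.tip_reach is the distance from the TCP to the fingertips, in m); z points along the fingers, y is the line along which they close (so a half turn about z gives the same grasp; the last joint's range is limited). The gripper opens to 85 mm and grips with 20 to 120 N. Pads are 22 mm wide; open, the fingers measure 114 mm over their backs; the gripper's body (76 mm by 85 mm) begins 54 mm behind the grasp point. The pads swing forward as they close: fully open they stand 13 mm farther back than shut.
Start: joints at [1.196, 0.521, -0.036, 1.599, 0.021, 1.021, -0.113], TCP at [0.188, -0.596, 0.304] pointing down, gripper open.
Joint ranges: [-2.91, 2.91], [-0.3, 2.13], [-1.5, 1.42], [0.17, 2.43], [-1.26, 4.41], [0.16, 1.93], [-2.52, 2.52]. Speed limits (rad/s): [1.89, 1.89, 2.39, 2.39, 3.01, 3.01, 3.01].

INTERFACE

Orientations are given as [roll, pitch, yaw] about the fixed x, y, z axes, in that order (R = Rz(yaw) Ry(pitch) Rx(roll)).
In Python, from workcell import bot gives the robot as it stands. The module is installed in compiled form; this text tells all that it offers.
- The arm moves only by the shell command python3 -m jog 'ROWS' [FORCE]. ROWS is JSON, a list that holds one entry, the list of rows, each a list of 7 numbers: the shift along the tool's x, y, z in mm, then the turn, a rotation vector about the tool's x, y, z in rad, then the opening, from 0 (shut) to 1 (fully open). In form: [[[tx, ty, tz, wx, wy, wz, fingers], ...]]. A call has 1 to 5 rows; each row shifts and turns the commanded pose from where the row before left it, along the tool's axes as they then stand; what a row does not reach is not made up. A row lasts 1/10 s, in which the tool goes at most 50 mm and 8.59 degrees, less where a joint would pass 70% of its speed; a pose out of reach is approached as far as the arm can. A call is refused whole if a number of a shift passes 50 or a number of a turn 0.15, either way. A call with a gripper value outside its range is refused whole. The fingers move at their own pace and stop on an object; FORCE is the grip in N (left out, the last holds). Time passes only in rows, so rows that do not move let the fingers close. It gives the time, the measured TCP pose, the force, the opening and the grip force at its end, in the units of the state.
- bot.observe(): the state, without advancing time (a new reading comes with each control period).
- bot.grab_frame(name): name is "scene" or "side" or "wrist"; returns a dict with "img" (420x560x3 uint8, red, green, blue), "intrinsics" (3x3 intrinsics, pixels), "R" (3x3) and "t" (3): a world point X has camera coordinates R X + t; the wrist camera has in their place "tool_from_camera" (4x4, takes a point from camera to tool coordinates, whose origin is the TCP and whose axes are the flange's). Camera axes: x right, y down, z forward; pixel columns grow to the right and rows downward; lengths in m; the calibration is good to about 2 mm. A picture is of the moment at which its call begins: read the wrist's pose just before it. There is no depth.
- bot.job_done(): hands the job in; it is judged then, once.
Trained networks look in a picture, given as the dict that the camera call returned (one of the last four; its "shot" number tells which), for a name from the list of things; names that differ only in an ending like _2 or _b are one class to them, and where a whole thing is asked for, a point or a joint stands for the part that bears it (a point fixed in the world has none). Each returns a list of dicts, best first, with "conf" (0 to 1); they miss things now and then, are a little off and sometimes report something else, mostly with a low value. They report only what shows in the picture. A call takes as long as a camera call. They do not tell look-alikes from the thing itself.
- bot.trace(query, picture): "region" (420x560 bool, what is visible of it).
- bot.spot_point(query, picture): "xyz" ([x, y, z] in m, in world coordinates, good to about 4 mm: a listed point, or the origin of a listed thing).
The state is a dict: "clock": time; "qpos": joint angles; "qd": joint speeds; "joint_efforts": joint torques, N m; "position": TCP position; "tool_rot": TCP orientation; "force": force on the tool from outside, world axes, zero at the start; "moment": the same for the moment, N m; "grip_width": finger opening in m; "finger_force": force on a finger pad.
Only numpy, scipy, OpenCV 4.12 (cv2) and the standard library are available. Lean on these libraries where they do the work, as an engineer would, in place of code of your own. Each camera call takes 0.05 s, during which the arm holds its last target. There are 200 camera calls.

## Working session

There is one attempt and no reset: what is moved stays moved. The work goes in short steps, Python scripts to look and compute and a shell command to move; the robot and the scene stay as the last step left them, time stands still between calls to the robot, and variables do not carry over. Pictures are saved under pics/ and viewed, at most 10 in all, crops included, and the job is handed in when it is done.

```bash
mkdir -p pics
cat > h.py <<'E'
from workcell import bot
import numpy as np, cv2
def save(f,n): cv2.imwrite('pics/'+n,f['img'][:,:,::-1])
E
python3 - <<'E'
from h import *
o=bot.observe(); print({k:np.round(v,3).tolist() for k,v in o.items()}, bot.tip_reach)
ims=[]
for c in ['scene','side']:
    f=bot.grab_frame(c); save(f,c+'0.png')
    print(c,np.round(f['intrinsics'],1).tolist(),np.round(f['R'],4).tolist(),np.round(f['t'],4).tolist())
    for q in ['jig','stop_face','thumb_mid','flap_edge','mould','mould_wait_1','pin_vice','tweezers']:
        r=bot.spot_point(q,f); print(q,[(np.round(d['xyz'],4).tolist(),round(d['conf'],2)) for d in r[:4]])
E
```

```text
{'clock': 0.0, 'qpos': [1.196, 0.522, -0.036, 1.6, 0.021, 1.021, -0.113], 'qd': [-0.001, 0.002, 0.002, 0.002, -0.001, 0.001, 0.002], 'joint_efforts': [-0.002, -92.712, 1.977, -36.993, 0.017, 0.008, -0.0], 'position': [0.187, -0.596, 0.303], 'tool_rot': [-3.14, 0.0, 0.305], 'force': [-0.547, -0.214, 0.048], 'moment': [-0.03, 0.002, 0.016], 'finger_force': 0.0, 'grip_width': 0.085} 0.0726
scene [[458.7, 0.0, 277.1], [0.0, 458.7, 212.6], [0.0, 0.0, 1.0]] [[0.8876, -0.4605, -0.011], [-0.2937, -0.5474, -0.7836], [0.3549, 0.6988, -0.6211]] [-0.4495, 0.2776, 0.6519]
jig [([0.6073, 0.1284, 0.0035], 0.58)]
stop_face [([0.7163, 0.1554, 0.0093], 0.73)]
thumb_mid [([0.5576, 0.2185, 0.0384], 0.95)]
flap_edge [([0.6714, 0.1472, 0.0259], 0.86), ([0.5591, 0.2183, 0.0411], 0.33)]
mould [([0.5992, 0.1265, 0.0102], 0.94), ([0.3654, 0.3299, -0.0021], 0.91), ([0.4914, -0.0388, -0.0002], 0.76)]
mould_wait_1 [([0.6465, -0.0101, -0.0035], 0.97)]
pin_vice [([0.5831, 0.3142, -0.0034], 0.43)]
tweezers [([0.3696, -0.0432, -0.0014], 0.71)]
side [[505.4, 0.0, 278.0], [0.0, 505.4, 216.6], [0.0, 0.0, 1.0]] [[0.9309, 0.3651, 0.0075], [0.3055, -0.7675, -0.5636], [-0.2, 0.527, -0.826]] [-0.5385, -0.0561, 1.1513]
jig [([0.6124, 0.1305, 0.0013], 0.61)]
stop_face [([0.7165, 0.1555, 0.0145], 0.67)]
thumb_mid [([0.5588, 0.2131, 0.0378], 0.74), ([0.6152, 0.1331, -0.0009], 0.17)]
flap_edge [([0.662, 0.1453, 0.0277], 0.97), ([0.6449, -0.0116, 0.0024], 0.48)]
mould [([0.5994, 0.1261, 0.0121], 0.67), ([0.3709, 0.3362, 0.0008], 0.61), ([0.4918, -0.0405, 0.0056], 0.58)]
mould_wait_1 [([0.6438, -0.0124, 0.0021], 0.87)]
pin_vice [([0.588, 0.3119, -0.0014], 0.65)]
tweezers [([0.3741, -0.0457, -0.0008], 0.88)]
```

View pictures.

View pics/scene0.png

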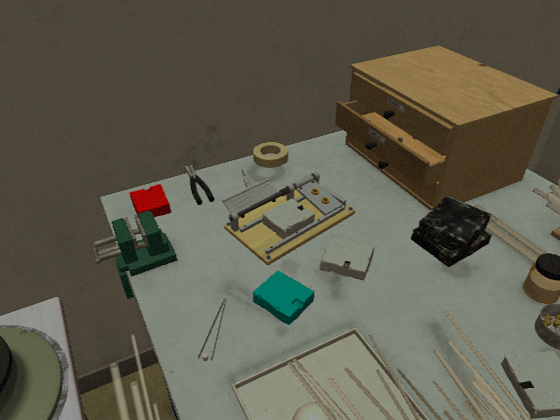

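View pics/side0.png

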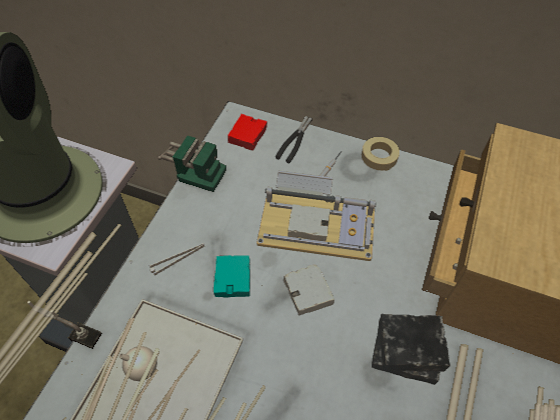

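Run:
```python
import cv2,numpy as np
a=cv2.imread('pics/scene0.png')[165:270,215:365]; b=cv2.imread('pics/side0.png')[160:270,245:390]
a=cv2.resize(a,(800,560),interpolation=cv2.INTER_CUBIC);b=cv2.resize(b,(797,600),interpolation=cv2.INTER_CUBIC)
cv2.imwrite('pics/a.png',a);cv2.imwrite('pics/b.png',b);print(800/150,797/145)
```

```text
5.333333333333333 5.496551724137931
```

View pics/a.png

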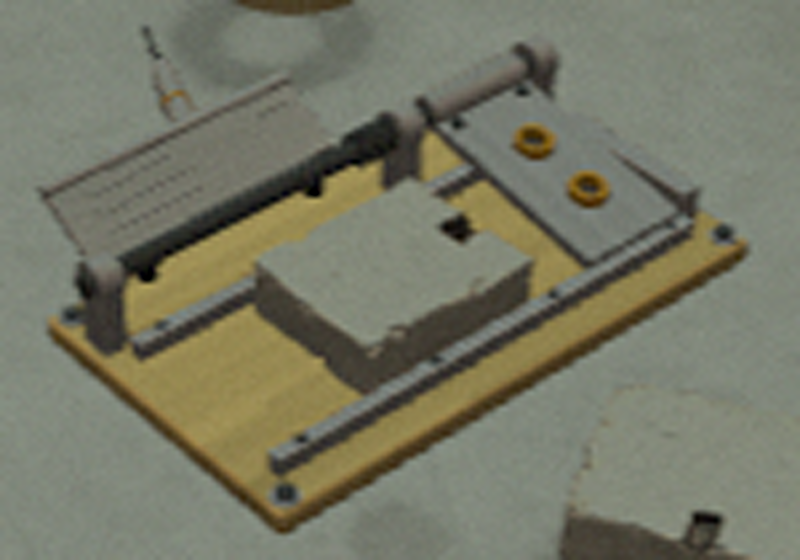

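View pics/b.png

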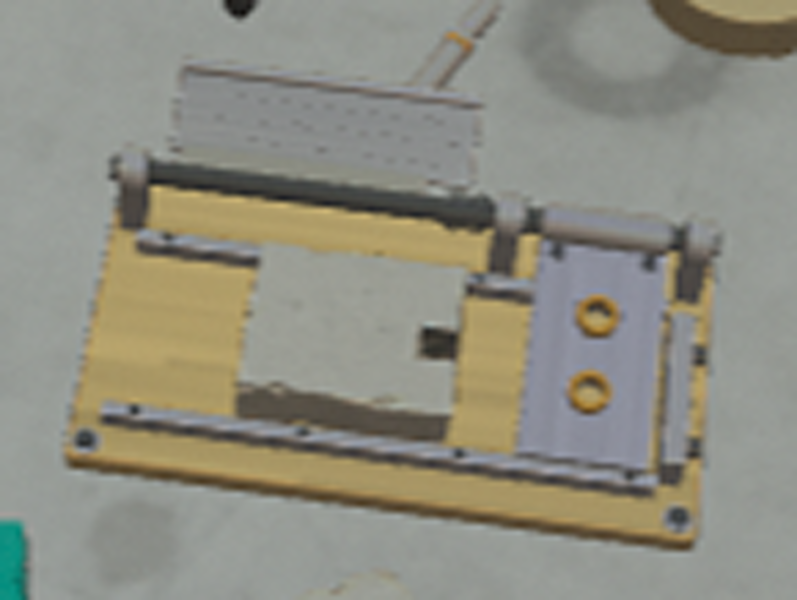

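```bash
cat >> h.py <<'E'
S=dict(K=np.array([[458.7,0,277.1],[0,458.7,212.6],[0,0,1]]),R=np.array([[0.8876,-0.4605,-0.011],[-0.2937,-0.5474,-0.7836],[0.3549,0.6988,-0.6211]]),t=np.array([-0.4495,0.2776,0.6519]))
D=dict(K=np.array([[505.4,0,278.],[0,505.4,216.6],[0,0,1]]),R=np.array([[0.9309,0.3651,0.0075],[0.3055,-0.7675,-0.5636],[-0.2,0.527,-0.826]]),t=np.array([-0.5385,-0.0561,1.1513]))
def onplane(c,u,v,z):
    d=c['R'].T@np.linalg.inv(c['K'])@[u,v,1]; o=-c['R'].T@c['t']; return (o+d*(z-o[2])/d[2])[:2]
def rigid(J,W): # 2D fit
    J=np.array(J);W=np.array(W);a=(J-J.mean(0))@[1,1j];b=(W-W.mean(0))@[1,1j]
    th=np.angle((a.conj()*b).sum());c,s=np.cos(th),np.sin(th);Rm=np.array([[c,-s],[s,c]])
    t=W.mean(0)-Rm@J.mean(0);return th,t,W-(J@Rm.T+t)
E
python3 - <<'E'
from h import *
A=lambda p,z:onplane(S,215+p[0]*150/800-.4,165+p[1]*105/560-.4,z)
B=lambda p,z:onplane(D,245+p[0]*145/797-.4,160+p[1]*110/600-.4,z)
J=[];W=[]
for f,p,j,z in [(A,(50,322),(-115,85),12),(A,(285,522),(-115,-60),12),(A,(748,240),(128,-60),12),(B,(66,455),(-115,-60),12),(B,(693,540),(128,-60),12)]:
    J.append(np.array(j)/1e3);W.append(f(p,z/1e3))
th,t,r=rigid(J,W);print('jig',th,t,np.round(r*1e3,1).tolist())
c,s=np.cos(th),np.sin(th);Rm=np.array([[c,-s],[s,c]])
for f,p in [(A,(258,265)),(A,(365,345)),(A,(532,262)),(B,(258,250)),(B,(238,385)),(B,(470,270)),(B,(452,412))]:
    print(np.round((Rm.T@(f(p,.038)-t))*1e3,1))
for n,p in [('thumb',(.558,.216)),('stop',(.7164,.1555)),('mould',(.5993,.1263))]: print(n,np.round(Rm.T@(np.array(p)-t)*1e3,1))
E
```

```text
jig 0.22709644637005366 [0.60885699 0.13076714] [[2.1, -1.7], [0.7, -1.0], [-0.8, 0.1], [0.4, 2.5], [-2.5, 0.2]]
[-50.6  31.5]
[-50.7 -30.6]
[ 28.9 -35.7]
[-52.4  31.4]
[-51.5 -32.6]
[30.7 34.4]
[ 29.8 -32.5]
thumb [-30.4  94.5]
stop [ 1.104e+02 -1.000e-01]
mould [-10.3  -2.2]
```

```bash
python3 -m jog '[[[40,-25,0,0,0,0.078,1],[40,-25,0,0,0,0,1],[40,-25,0,0,0,0,1],[40,-25,0,0,0,0,1],[40,-25,0,0,0,0,1]]]'; python3 -m jog '[[[40,-25,0,0,0,0,1],[22,-42,0,0,0,0,1],[22,-42,0,0,0,0,1],[22,-42,0,0,0,0,1],[22,-42,0,0,0,0,1]]]'; python3 -m jog '[[[22,-42,0,0,0,0,1],[22,-42,0,0,0,0,1],[22,-42,0,0,0,0,1],[22,-42,0,0,0,0,1],[0,0,0,0,0,0,1]]]'
```

```text
clock: 1.4
position: [0.3527, -0.4255, 0.3041]
tool_rot: [3.141, -0.0, 0.227]
force: [0.2, -1.2, -0.9]
grip_width: 0.0854
finger_force: 0.0
clock: 1.9
position: [0.4331, -0.2083, 0.3041]
tool_rot: [3.141, -0.0, 0.227]
force: [2.2, -0.6, -0.4]
grip_width: 0.085
finger_force: 0.0
clock: 2.4
position: [0.482, -0.0206, 0.3042]
tool_rot: [-3.14, -0.002, 0.234]
force: [0.1, -0.8, 0.1]
grip_width: 0.0856
finger_force: 0.0
```

```bash
python3 -m jog '[[[17,-33,15,0,0,0.007,1],[17,-33,20,0,0,0,1],[17,-33,20,0,0,0,1],[17,-33,20,0,0,0,1],[16,-31,20,0,0,0,1]]]'; python3 -m jog '[[[0,0,20,0,0,0,1],[0,0,10,0,0,0,1],[0,0,0,0,0,0,1]]]'
python3 - <<'E'
from h import *
o=bot.observe();p=o['position'];th=.2271;c,s=np.cos(th),np.sin(th)
print(o['tool_rot'],p,'jig',np.array([[c,s],[-s,c]])@(p[:2]-[.6089,.1308])*1e3)
a=bot.grab_frame('scene')['img'][130:280,200:375];b=bot.grab_frame('side')['img'][120:270,240:415]
cv2.imwrite('pics/c.png',cv2.resize(np.vstack([a,b]),(700,600) if 0 else (525,600),interpolation=cv2.INTER_CUBIC)[:,:,::-1] if 0 else cv2.resize(np.hstack([a,b]),(800,343),interpolation=cv2.INTER_CUBIC)[:,:,::-1])
E
```

```text
clock: 2.9
position: [0.5275, 0.1522, 0.2081]
tool_rot: [-3.142, -0.0, 0.22]
force: [1.2, -0.6, 0.7]
grip_width: 0.0853
finger_force: 0.0
clock: 3.2
position: [0.5266, 0.1499, 0.1779]
tool_rot: [3.141, 0.002, 0.219]
force: [0.3, -0.8, 0.6]
grip_width: 0.0855
finger_force: 0.0
[3.14096233e+00 2.25347578e-03 2.19117479e-01] [0.5266201  0.14989611 0.17791311] jig [-75.8676892  37.1313529]
```

View pics/c.png

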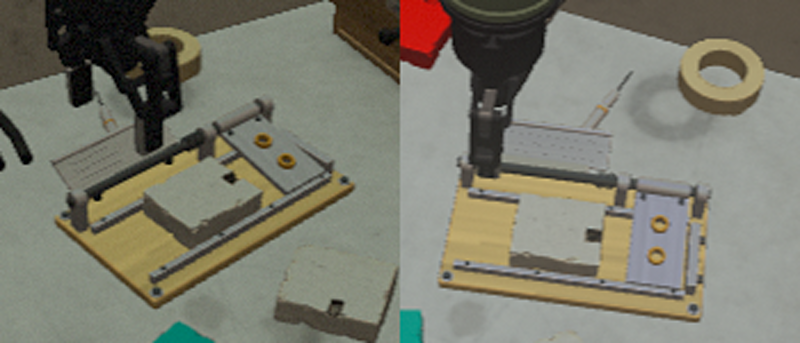

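```bash
python3 -m jog '[[[0,-7,10,0,0,-0.008,1],[0,0,20,0,0,0,1],[0,0,20,0,0,0,1],[0,0,10,0,0,0,1],[0,0,0,0,0,0,1]]]';python3 -m jog '[[[0,0,4,0,0,0,1],[0,0,4,0,0,0,1],[0,0,0,0,0,0,1]]]'
```

```text
clock: 3.8
position: [0.5251, 0.1576, 0.1181]
tool_rot: [3.141, 0.001, 0.228]
force: [-0.9, 0.0, -0.4]
grip_width: 0.0859
finger_force: 0.0
clock: 4.1
position: [0.5257, 0.1577, 0.111]
tool_rot: [3.142, -0.0, 0.228]
force: [0.9, -0.3, 0.6]
grip_width: 0.0854
finger_force: 0.0
```

```bash
for i in 1; do :; done; python3 -m jog '[[[0,0,3,0,0,0,1],[0,0,3,0,0,0,1],[0,0,0,0,0,0,1]]]';python3 -m jog '[[[0,0,3,0,0,0,1],[0,0,3,0,0,0,1],[0,0,0,0,0,0,1]]]'
```

```text
clock: 4.4
position: [0.5255, 0.1576, 0.1046]
tool_rot: [3.142, 0.0, 0.228]
force: [-0.5, -1.2, 0.1]
grip_width: 0.0856
finger_force: 0.0
clock: 4.7
position: [0.5256, 0.1577, 0.0985]
tool_rot: [-3.142, 0.0, 0.228]
force: [-0.8, -0.1, 0.6]
grip_width: 0.0853
finger_force: 0.1
```

```bash
python3 -m jog '[[[0,0,3,0,0,0,1],[0,0,3,0,0,0,1],[0,0,0,0,0,0,1]]]';python3 -m jog '[[[0,0,3,0,0,0,1],[0,0,2,0,0,0,1],[0,0,0,0,0,0,1]]]'
python3 - <<'E'
from h import *
a=bot.grab_frame('scene')['img'][130:280,200:375];b=bot.grab_frame('side')['img'][120:270,240:415]
cv2.imwrite('pics/d.png',cv2.resize(np.hstack([a,b]),(800,343),interpolation=cv2.INTER_CUBIC)[:,:,::-1])
E
```

```text
clock: 5.0
position: [0.5258, 0.1569, 0.0926]
tool_rot: [3.141, 0.0, 0.227]
force: [0.7, -5.6, 4.2]
grip_width: 0.0853
finger_force: 3.0
clock: 5.3
position: [0.526, 0.1561, 0.0878]
tool_rot: [3.14, 0.0, 0.226]
force: [1.0, -10.7, 8.7]
grip_width: 0.0854
finger_force: 5.2
```

View pics/d.png

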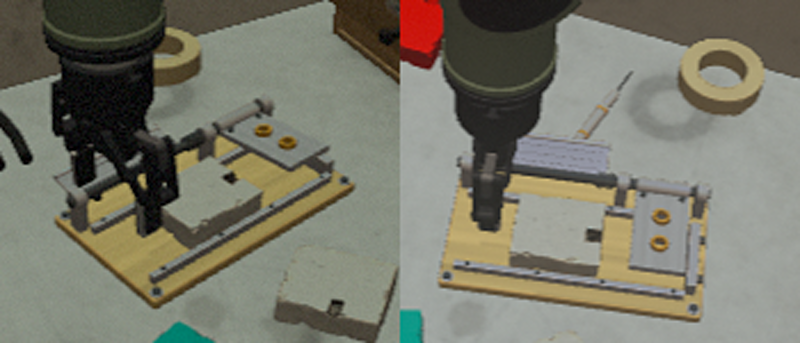

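```bash
python3 -m jog '[[[0,0,3,0,0,0,1],[0,0,2,0,0,0,1],[0,0,0,0,0,0,1]]]';python3 -m jog '[[[0,0,1,0,0,0,1],[0,0,1,0,0,0,1],[0,0,0,0,0,0,1]]]'
python3 - <<'E'
from h import *
o=bot.observe();p=o['position'];th=.2271;c,s=np.cos(th),np.sin(th)
print('jig',np.array([[c,s],[-s,c]])@(p[:2]-[.6089,.1308])*1e3)
for n in ['scene','side']:
    f=bot.grab_frame(n)
    for q in ['flap_edge','thumb_mid','mould']:print(n,q,[(np.round(d['xyz'],4).tolist(),round(d['conf'],2)) for d in bot.spot_point(q,f)[:2]])
E
```

```text
clock: 5.7
position: [0.5262, 0.1563, 0.083]
tool_rot: [3.14, -0.0, 0.226]
force: [1.4, -9.4, 10.6]
grip_width: 0.0854
finger_force: 5.2
clock: 6.0
position: [0.5263, 0.1563, 0.0813]
tool_rot: [3.14, -0.001, 0.226]
force: [0.1, -10.6, 14.4]
grip_width: 0.0854
finger_force: 7.6
jig [-74.76054471  43.4666236 ]
scene flap_edge [([0.6673, 0.1445, 0.0513], 0.74)]
scene thumb_mid []
scene mould [([0.3676, 0.336, -0.0011], 0.93), ([0.5961, 0.1265, 0.0091], 0.77)]
side flap_edge [([0.6635, 0.1444, 0.0558], 0.84)]
side thumb_mid [([0.5634, 0.2093, 0.0219], 0.75)]
side mould [([0.4941, -0.0431, 0.0032], 0.81), ([0.3678, 0.3347, 0.0002], 0.68)]
```

```bash
python3 -m jog '[[[4,0,0,0,0,0,1],[4,0,0,0,0,0,1],[4,0,0,0,0,0,1],[4,0,0,0,0,0,1],[4,0,0,0,0,0,1]]]';python3 -m jog '[[[4,0,0,0,0,0,1],[4,0,0,0,0,0,1],[4,0,0,0,0,0,1],[4,0,0,0,0,0,1],[0,0,0,0,0,0,1]]]'
python3 - <<'E'
from h import *
o=bot.observe();p=o['position'];th=.2271;c,s=np.cos(th),np.sin(th)
print('jig',np.array([[c,s],[-s,c]])@(p[:2]-[.6089,.1308])*1e3)
for n in ['scene','side']:
    f=bot.grab_frame(n)
    for q in ['flap_edge','mould']:print(n,q,[(np.round(d['xyz'],4).tolist(),round(d['conf'],2)) for d in bot.spot_point(q,f)[:3]])
a=bot.grab_frame('scene')['img'][130:280,200:375];b=bot.grab_frame('side')['img'][120:270,240:415]
cv2.imwrite('pics/e.png',cv2.resize(np.hstack([a,b]),(800,343),interpolation=cv2.INTER_CUBIC)[:,:,::-1])
E
```

```text
clock: 6.9
position: [0.5438, 0.1621, 0.081]
tool_rot: [3.141, 0.003, 0.228]
force: [-13.9, -3.2, 21.3]
grip_width: 0.0856
finger_force: 11.0
clock: 7.4
position: [0.5598, 0.1659, 0.0811]
tool_rot: [3.141, 0.002, 0.228]
force: [-9.4, -3.4, 17.9]
grip_width: 0.0858
finger_force: 9.3
jig [-39.91507431  45.26943777]
scene flap_edge [([0.6677, 0.1444, 0.0526], 0.9)]
scene mould [([0.3688, 0.3344, 0.0003], 0.62), ([0.4939, -0.0382, -0.0026], 0.61), ([0.6204, 0.1333, 0.0113], 0.59)]
side flap_edge [([0.6617, 0.1436, 0.0574], 0.86)]
side mould [([0.6221, 0.1328, 0.0122], 0.89), ([0.4929, -0.0405, 0.0005], 0.87), ([0.3677, 0.3338, -0.0032], 0.67)]
```

View pics/e.png

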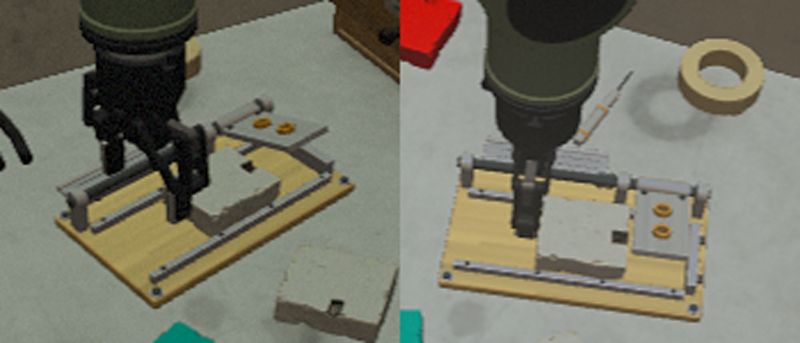

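```bash
python3 -m jog '[[[4,0.4,0,0,0,0,1],[5,0.4,0,0,0,0,1],[5,0,0,0,0,0,1],[5,0,0,0,0,0,1],[5,0,0,0,0,0,1]]]';python3 -m jog '[[[5,0,0,0,0,0,1],[5,0,0,0,0,0,1],[5,0,0,0,0,0,1],[4,0,0,0,0,0,1],[3,0,0,0,0,0,1]]]';python3 -m jog '[[[2,0,0,0,0,0,1],[2,0,0,0,0,0,1],[2,0,0,0,0,0,1],[0,0,0,0,0,0,1]]]'
python3 - <<'E'
from h import *
o=bot.observe();p=o['position'];th=.2271;c,s=np.cos(th),np.sin(th)
print('jig',np.array([[c,s],[-s,c]])@(p[:2]-[.6089,.1308])*1e3)
E
```

```text
clock: 8.3
position: [0.583, 0.1705, 0.0811]
tool_rot: [3.141, 0.003, 0.228]
force: [-13.2, -2.7, 20.3]
grip_width: 0.0853
finger_force: 10.9
clock: 8.8
position: [0.6047, 0.1757, 0.0811]
tool_rot: [-3.142, 0.002, 0.228]
force: [-13.6, -4.0, 19.6]
grip_width: 0.0855
finger_force: 9.9
clock: 9.2
position: [0.6107, 0.1771, 0.0811]
tool_rot: [-3.141, 0.002, 0.228]
force: [-10.8, -2.1, 17.4]
grip_width: 0.0851
finger_force: 8.6
jig [12.12352298 44.67775474]
```

```bash
python3 -m jog '[[[1,0,0,0,0,0,1],[1,0,0,0,0,0,1],[0,0,0,0,0,0,1]]]';python3 -m jog '[[[1,0,0,0,0,0,1],[1,0,0,0,0,0,1],[0,0,0,0,0,0,1]]]'; python3 -m jog '[[[1,0,0,0,0,0,1],[0,0,0,0,0,0,1],[0,0,0,0,0,0,1]]]'
python3 - <<'E'
from h import *
o=bot.observe();p=o['position'];th=.2271;c,s=np.cos(th),np.sin(th);M=np.array([[c,s],[-s,c]])
print('jig',M@(p[:2]-[.6089,.1308])*1e3)
for n in ['scene','side']:
    f=bot.grab_frame(n)
    for q in ['flap_edge','mould']:print(n,q,[(np.round(M@(d['xyz'][:2]-np.array([.6089,.1308])),4).tolist(),round(d['xyz'][2],3),round(d['conf'],2)) for d in bot.spot_point(q,f)[:3]])
E
```

```text
clock: 9.5
position: [0.6111, 0.1771, 0.0809]
tool_rot: [3.141, 0.005, 0.229]
force: [-20.3, -5.9, 25.9]
grip_width: 0.0856
finger_force: 13.4
clock: 9.8
position: [0.6138, 0.1778, 0.0811]
tool_rot: [3.141, 0.004, 0.228]
force: [-15.8, -2.9, 22.0]
grip_width: 0.0852
finger_force: 11.9
clock: 10.1
position: [0.6139, 0.1778, 0.081]
tool_rot: [3.141, 0.005, 0.228]
force: [-23.6, -6.7, 27.5]
grip_width: 0.0854
finger_force: 15.2
jig [15.47288781 44.63165333]
scene flap_edge [([0.0614, 0.0013], 0.052, 0.82)]
scene mould [([-0.1904, 0.2526], 0.002, 0.91), ([-0.1517, -0.1415], 0.001, 0.68), ([0.0668, 0.0003], 0.011, 0.66)]
side flap_edge [([0.0582, -0.0009], 0.059, 0.55)]
side mould [([-0.1879, 0.2532], -0.002, 0.92), ([-0.1527, -0.1426], 0.003, 0.84), ([0.0691, -0.0019], 0.011, 0.7)]
```

```bash
python3 -m jog '[[[1,0,0,0,0,0,1],[1,0,0,0,0,0,1],[0,0,0,0,0,0,1]]]'; python3 -m jog '[[[1,0,0,0,0,0,1],[0,0,0,0,0,0,1],[0,0,0,0,0,0,1]]]'
```

```text
clock: 10.7
position: [0.6143, 0.1779, 0.0809]
tool_rot: [3.141, 0.009, 0.228]
force: [-35.9, -8.4, 39.0]
grip_width: 0.0855
finger_force: 21.8
clock: 11.0
position: [0.6144, 0.1779, 0.0809]
tool_rot: [3.14, 0.011, 0.228]
force: [-42.1, -9.7, 44.3]
grip_width: 0.0854
finger_force: 25.0
```

```bash
python3 -m jog '[[[-2,0,0,0,0,0,1],[-2,0,0,0,0,0,1],[-3,0,0,0,0,0,1],[-3,0,0,0,0,0,1],[0,0,0,0,0,0,1]]]'
python3 - <<'E'
from h import *
th=.2271;c,s=np.cos(th),np.sin(th);M=np.array([[c,s],[-s,c]])
print('jig',M@(bot.observe()['position'][:2]-[.6089,.1308])*1e3)
a=bot.grab_frame('scene');b=bot.grab_frame('side')
for f in (a,b): print([(np.round(M@(d['xyz'][:2]-np.array([.6089,.1308])),4).tolist(),round(d['xyz'][2],3),round(d['conf'],2)) for d in bot.spot_point('mould',f)[:3]])
cv2.imwrite('pics/f.png',cv2.resize(np.hstack([a['img'][160:265,240:365],b['img'][160:265,270:395]]),(800,336),interpolation=cv2.INTER_CUBIC)[:,:,::-1])
E
```

```text
clock: 11.5
position: [0.6101, 0.1768, 0.0814]
tool_rot: [-3.141, -0.002, 0.228]
force: [1.1, 0.7, 6.2]
grip_width: 0.085
finger_force: 3.8
jig [11.49329737 44.53080105]
[([0.0679, -0.0041], 0.007, 0.88), ([-0.1907, 0.2482], -0.001, 0.83), ([-0.1526, -0.1409], 0.001, 0.82)]
[([-0.1888, 0.2567], 0.001, 0.94), ([0.0698, -0.0028], 0.01, 0.87), ([-0.1528, -0.1425], 0.001, 0.73)]
```

View pics/f.png

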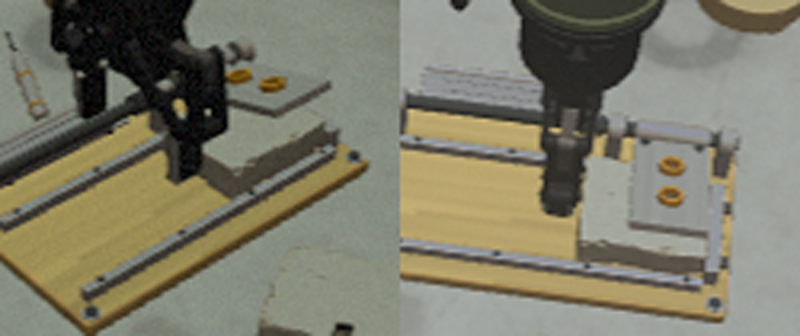

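The mould half (right crop ~(640,210)) is against the stop under the raised flap, and the finger is clear of its rear face. I'll release now.

```bash
python3 -m jog '[[[0,0,-4,0,0,0,1],[0,0,-4,0,0,0,1],[0,0,-5,0,0,0,1],[0,0,-6,0,0,0,1],[0,0,-10,0,0,0,1]]]';python3 -m jog '[[[0,0,-20,0,0,0,1],[0,0,-30,0,0,0,1],[0,0,-30,0,0,0,1],[-40,0,-20,0,0,0,1],[-40,0,0,0,0,0,1]]]';python3 -m jog '[[[-30,0,0,0,0,0,1],[0,0,0,0,0,0,1],[0,0,0,0,0,0,1]]]'
python3 - <<'E'
from h import *
th=.2271;c,s=np.cos(th),np.sin(th);M=np.array([[c,s],[-s,c]])
a=bot.grab_frame('scene');b=bot.grab_frame('side')
for f in (a,b):
  for q in ['mould','flap_edge']: print(q,[(np.round(M@(d['xyz'][:2]-np.array([.6089,.1308])),4).tolist(),round(d['xyz'][2],3),round(d['conf'],2)) for d in bot.spot_point(q,f)[:3]])
cv2.imwrite('pics/g.png',cv2.resize(np.hstack([a['img'][160:265,240:365],b['img'][160:265,270:395]]),(800,336),interpolation=cv2.INTER_CUBIC)[:,:,::-1])
E
```

```text
clock: 12.2
position: [0.6093, 0.1761, 0.11]
tool_rot: [3.141, 0.001, 0.228]
force: [0.0, -0.4, -0.4]
grip_width: 0.0853
finger_force: 0.0
clock: 12.7
position: [0.5316, 0.1583, 0.2127]
tool_rot: [-3.141, -0.004, 0.227]
force: [1.1, 0.1, -0.6]
grip_width: 0.0856
finger_force: 0.0
clock: 13.0
position: [0.5026, 0.1514, 0.2108]
tool_rot: [3.141, -0.001, 0.228]
force: [0.7, 0.1, 1.0]
grip_width: 0.0854
finger_force: 0.0
mould [([0.0676, -0.0018], 0.009, 0.9), ([-0.1896, 0.2517], 0.001, 0.64), ([-0.1508, -0.1423], 0.0, 0.63)]
flap_edge [([0.0591, -0.0004], 0.032, 0.68)]
mould [([-0.1525, -0.1425], 0.004, 0.94), ([0.0698, -0.0006], 0.01, 0.83), ([-0.1887, 0.2527], 0.001, 0.64)]
flap_edge [([0.0552, 0.0011], 0.041, 0.68), ([-0.0307, 0.0956], 0.034, 0.6), ([0.0047, 0.0019], -0.001, 0.45)]
```

View pics/g.png

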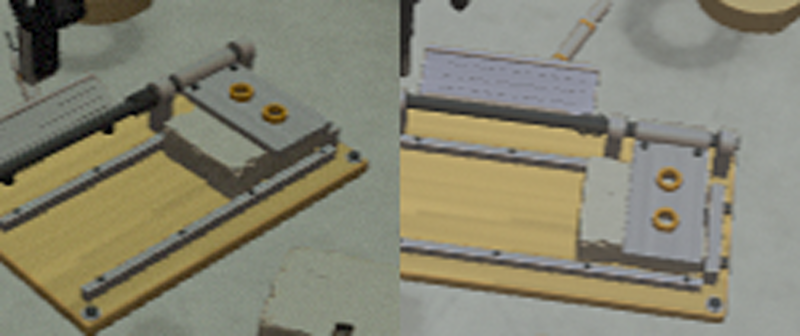

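The flap lies flat on the mould half, which is home against the stop, and the robot is clear.

```bash
python3 -c "from workcell import bot; print(bot.job_done())"
```

```text
the job is handed in; nothing more can be done
None
```

I handed the job in at about 13 s on the robot clock: the final pictures show the mould half home against the back stop with the flap closed flat on it and the arm clear, but the hand-in returned no verdict.

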